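# Lock a blood-tube carrier onto a bench shaker with its hairpin spring clip

### The arm

A 6-joint arm with a two-finger parallel gripper is mounted at the origin on a cart in front of the work surface, level with it; the furniture and walls round the work are solid. World frame = base frame: x ahead of the robot, y to its left, z up, the work surface at z = 0. Lengths are in mm, angles in degrees, forces in N, time in s.
With the tool pointing down it reaches from about 300 to 850 mm from the base axis. Payload 4.2 kg.
Tool frame: the origin (TCP) lies on the centre line of the jaws, within the pads' length; the fingertips stand 11 mm ahead of it and the grasp point (between the pads) lies 8 mm behind it; z points along the fingers, y is the direction in which the jaws open and shut (so a half turn about z gives the same grasp; the last joint's range is limited). The gripper opens to 91 mm and grips with 3 to 60 N. Pads are 32 mm wide; open, the fingers measure 118 mm over their backs; the gripper's body (76 mm by 178 mm) begins 60 mm behind the grasp point.
Start: joints at [68.239, 18.312, 89.639, -0, 72.044, -1.146], TCP at [202.453, 538.196, 224.976] pointing down, gripper open.
Joint ranges: [-177.97, 177.97], [-48.28, 115.42], [12.27, 149.76], [-77.06, 257.06], [2.81, 150.46], [-146.56, 146.56]. Speed limits (degrees/s): [147.25, 147.25, 180, 180, 180, 180].

### API

Orientations are given as [roll, pitch, yaw] about the fixed x, y, z axes, in that order (R = Rz(yaw) Ry(pitch) Rx(roll)).
In Python, from workcell import env, grab_frame gives the robot as it stands. The module is installed in compiled form; this text tells all that it offers.
- The arm moves only by the tool arm_command, never from a script. Its argument "series" is one flat list of numbers, 6 for each row, row after row: the shift along the world's x, y, z each as a share of 400 mm, from -1 to 1, then the turn, a rotation vector about the world's x, y, z each as a share of 45 degrees, from -1 to 1. A call has 1 to 20 rows; each row shifts and turns the commanded pose from where the row before left it; what a row does not reach is not made up. A row lasts 1/12 s, in which the tool goes at most 41.7 mm and 7.16 degrees, less where a joint would pass 70% of its speed; a pose out of reach is approached as far as the arm can. A call with a number of a shift or a turn outside -1 to 1 is refused whole. A call with a gripper value outside its range is refused whole. "hand" is the opening, from 0 (shut) to 1 (fully open), set as the call begins (left out, the last holds). The fingers move at their own pace and stop on an object; "newtons" is the grip in N (left out, the last holds). Time passes only in rows, so rows that do not move let the fingers close. It gives the time, the measured TCP pose, the force and the opening at its end, in the units of the state.
- env.state(): the state, without advancing time (a new reading comes with each control period).
- grab_frame(name): name is "side" or "top"; returns a dict with "frame" (400x640x3 uint8, red, green, blue), "intrinsics" (3x3 intrinsics, pixels), "R" (3x3) and "t" (3): a world point X has camera coordinates R X + t. Camera axes: x right, y down, z forward; pixel columns grow to the right and rows downward; lengths in mm; the calibration is good to about 2 mm. A picture is of the moment at which its call begins. There is no depth.
- env.job_done(): hands the job in, once; it reports no verdict.
The state is a dict: "time_s": time; "qpos": joint angles; "qvel": joint speeds; "effort": joint torques, N m; "ee_pos": TCP position; "ee_rot": TCP orientation; "force": force on the tool from outside, world axes, zero at the start; "torque": the same for the moment, N m; "gripper_width": finger opening in mm.
Only numpy, scipy, OpenCV 4.12 (cv2) and the standard library are available. Lean on these libraries where they do the work, as an engineer would, in place of code of your own. Each camera call takes 0.05 s, during which the arm holds its last target.

### The job

Set the blue tube carrier gently down on the bench shaker, over the upright stud and flat on the platform between the two guide bars. Then lock it: lay the orange-tabbed hairpin clip flat on the carrier's white block and push it sideways around the stud's neck, under the head, until it snaps fully home, then let go, leaving the stain bottle, the sample cup and the oil dropper where they stand. The platform rides on soft rubber and gives way as you push, so feel for the snap and do not force it (stay below 18 N).

Things in the scene. Friction and masses are not known exactly. Their poses are not given: they have to be found in the camera images.
- shaker: Fixed white bench shaker, housing 150 (x) x 170 (y) x 40 mm, display and dial on its front (-x) face. Origin at the centre of its underside on the shelf, z up. Carries an aluminium platform with an upright steel stud at its centre.
- platform_top (a point): Centre of the platform's top face at the stud's foot, 66 mm above the shelf; axes as the shaker's. Platform 124 (x) x 168 (y) mm on soft rubber: yields sideways about 1.5 mm per newton in any direction, to a hard stop at 24 mm, and creeps back within a second; rigid downward. Two 7 mm thick, 7 mm high, 131 mm long steel guide bars run along y at x = +-53.5 mm.
- stud_neck (a point): On the stud's axis, half-way up its neck, 45.5 mm above the platform; moves with it; axes as the shaker's. Stud: 18 mm thick to 41.5 mm above the platform, then a neck 12 mm thick and 8 mm high, then a head 18 mm thick, its underside 4 mm above this point, tapering to a 7 mm wide tip 16 mm above this point.
- carrier: Loose blue tray, 92 (x) x 156 (y) mm, lip 12 mm high, 0.4 kg, with four blood tubes fixed lying in it (along x, at y = +-48 and +-66 mm, tops 21 mm up). Origin at the centre of its underside, z up. Sits on the shaker with its long side along the guide bars, either way round, 4 mm play to each bar; home, its underside lies on the platform and its block's top is 3.5 mm below stud_neck.
- carrier_bore (a point): Centre of the top face of the carrier's white grip block, 42 mm above the carrier's underside, on the axis of the 21 mm bore that runs down through block and tray; axes as carrier. The block is 76 mm long in x and 32 mm wide in y: pinch its width from above.
- clip: Loose steel hairpin spring clip, 80 mm long, 54 g, flat on the shelf. Origin below the centre of its eye, at the underside of the 4 mm wire: the stud's axis stands there when home. Two sprung legs point to +x; push it that way. It goes flat on the block, under the stud's head, along the block's length from either end, so that its tab hangs clear beyond the block.
- clip_throat (a point): Narrowest place between the clip's legs, 9 mm in front of its origin, 2 mm above its underside; axes as clip. Gap 4.4 mm; the mouth at x = +22 mm is 19 mm wide. The legs spread around the 12 mm neck at a push of about 8 to 13 N, then the push drops and an orange nose between the legs (6 mm behind the origin) stops on the neck.
- clip_tab (a point): Centre of the clip's orange finger tab, 50 mm behind the clip's origin (x = -50 mm), 18 mm above its underside; tab 12 (x) x 24 (y) x 36 mm high; axes as clip. Pinch it from above.
- stain_bottle: Dark violet stain bottle with a black cap, 44 x 44 x 94 mm, origin at the centre of its underside; leave alone.
- sample_cup: White specimen cup with a yellow lid, 49 x 49 x 60 mm, origin at the centre of its underside; leave alone.
- oil_dropper: Brown dropper bottle with a black top, 26 x 26 x 86 mm, origin at the centre of its underside; leave alone.
Mind the look-alikes: they are no part of the job. There is more than one size of the clip; the job needs the larger.

How it is judged:
By the outcome, as a careful person would: the job done as asked, in the order asked, and still so for the second after the job is handed in, with the robot touching nothing.
It also fails if it takes over 72 s, if anything falls off the work surface, if the arm or the gripper's body presses on something with over 40 N, if the wrist force passes 120 N, or if a joint passes its speed limit or range.

## Working session

There is one attempt and no reset: what is moved stays moved. The work goes in short steps, Python scripts to look and compute and a tool call to move; the robot and the scene stay as the last step left them, time stands still between calls to the robot, and variables do not carry over. Pictures are saved under pics/ and viewed, and the job is handed in when it is done.

Besides the shell and the picture viewer there is one more tool, called after "Emit:" as a command line: name --argument value ..., lists and objects as JSON in quotes. arm_command: Moves the arm, as the interface text tells. Shift numbers are shares of 400 mm and turn numbers shares of 45 degrees, none past 1 either way. Its arguments: {"type":"object","properties":{"series":{"type":"array"},"hand":{"type":"number"},"newtons":{"type":"number"}},"required":["series"]}

```bash
mkdir -p pics; python3 - <<'E'
from workcell import env, grab_frame
import cv2,pickle
print(env.state())
for n in("top","side"):
    f=grab_frame(n); cv2.imwrite(f"pics/{n}0.png",f["frame"][:,:,::-1]); pickle.dump(f,open(f"{n}0.pkl","wb"))
    print(n,f["intrinsics"],f["R"],f["t"])
E
```

```text
{'time_s': 0.0, 'qpos': array([ 6.82404352e+01,  1.83516841e+01,  8.97053329e+01, -1.07094906e-03,
        7.20419842e+01, -1.14472687e+00]), 'qvel': array([-0.00985996,  0.05496188,  0.15248859,  0.00170248, -0.0524757 ,
       -0.02664472]), 'effort': array([-2.53461614e-03, -4.12469029e+01, -2.31972152e+01,  7.26974336e-02,
        4.58225061e-02, -1.35529863e-04]), 'ee_pos': array([202.26853172, 537.75004803, 224.1270853 ]), 'ee_rot': array([-1.79900998e+02, -9.59840102e-04,  1.59385492e+02]), 'force': array([ 0.19602834,  0.6786081 , -0.46903826]), 'torque': array([ 0.0133048 , -0.00575228,  0.03080044]), 'gripper_width': 91.411546271501}
top [[468.00294742   0.         335.167743  ]
 [  0.         468.00294742 203.17422214]
 [  0.           0.           1.        ]] [[-0.02397358 -0.99967332  0.00886079]
 [-0.99687003  0.02323656 -0.07556596]
 [ 0.07533538 -0.01064464 -0.99710143]] [ -81.11959621  546.71269814 1214.76020298]
side [[415.7378001    0.         317.44817748]
 [  0.         415.7378001  195.9030458 ]
 [  0.           0.           1.        ]] [[ 0.86098481 -0.50808057 -0.02364938]
 [-0.24149671 -0.3674305  -0.89815042]
 [ 0.44764327  0.77900511 -0.43905186]] [-503.69351613  188.59145806  796.40625679]
```

View pics/top0.png

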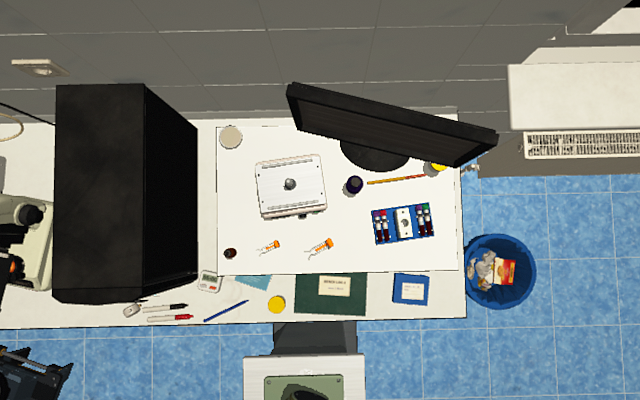

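View pics/side0.png

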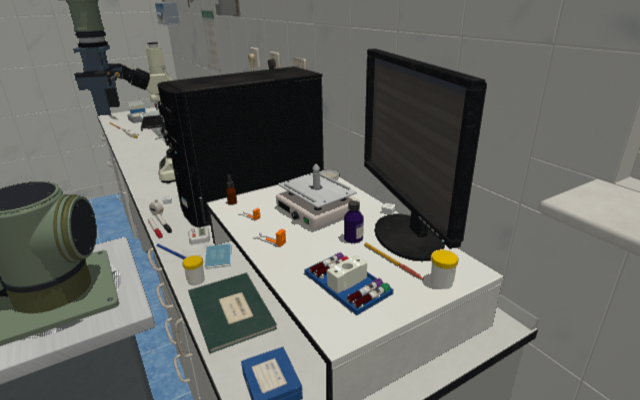

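```bash
cat > h.py <<'E'
import numpy as np,pickle,cv2
def load(n): return pickle.load(open(n+".pkl","rb"))
def ray(f,u,v):
    d=np.linalg.inv(f["intrinsics"])@np.array([u,v,1.]); R=np.array(f["R"]);t=np.array(f["t"])
    return -R.T@t, R.T@d
def onz(f,u,v,z):
    o,d=ray(f,u,v); return o+d*(z-o[2])/d[2]
def proj(f,X):
    p=np.array(f["intrinsics"])@(np.array(f["R"])@np.array(X,float)+np.array(f["t"])); return p[:2]/p[2]
def crop(f,x0,y0,w,h,s,out):
    im=f["frame"][y0:y0+h,x0:x0+w,::-1]; cv2.imwrite(out,cv2.resize(im,None,fx=s,fy=s,interpolation=cv2.INTER_CUBIC))
E
python3 - <<'E'
from h import *
t=load("top0");s=load("side0")
crop(t,215,145,130,120,6,"pics/c1.png")
crop(t,340,160,110,95,6,"pics/c2.png")
crop(s,220,150,180,170,4,"pics/c3.png")
E
```

```text
(no output)
```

View pics/c1.png

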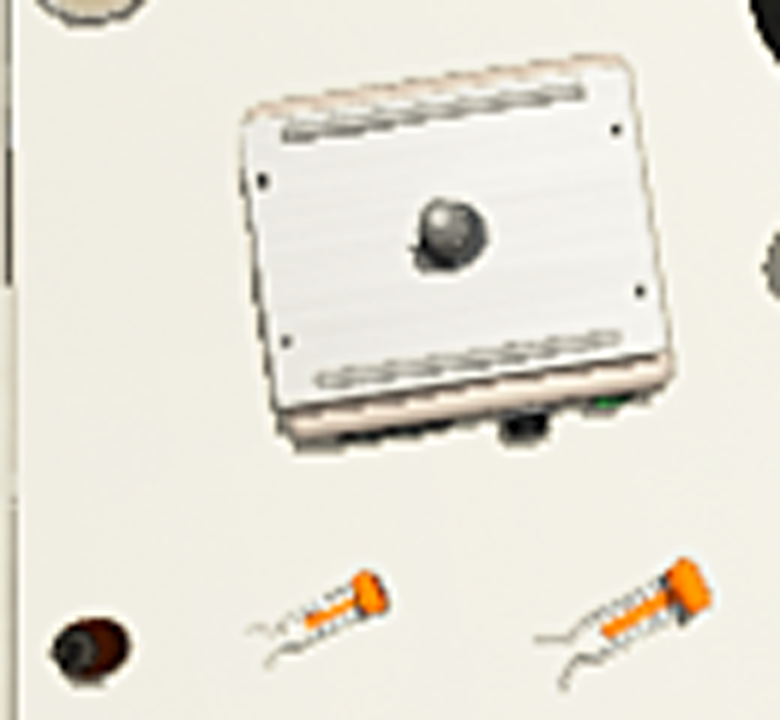

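View pics/c2.png

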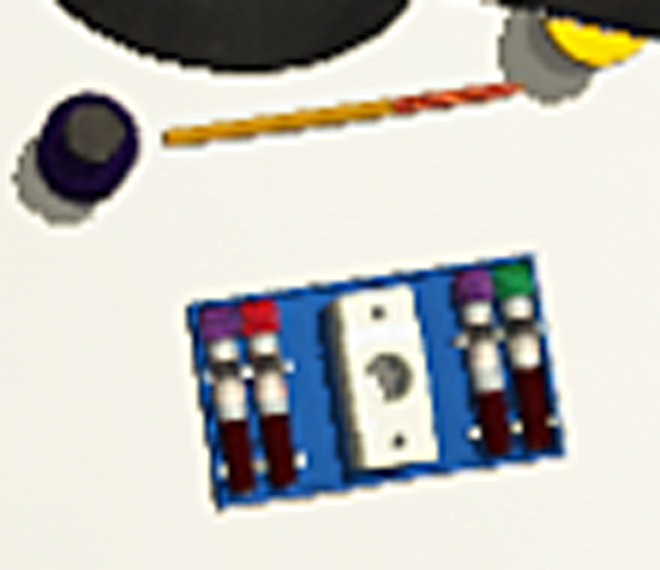

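View pics/c3.png

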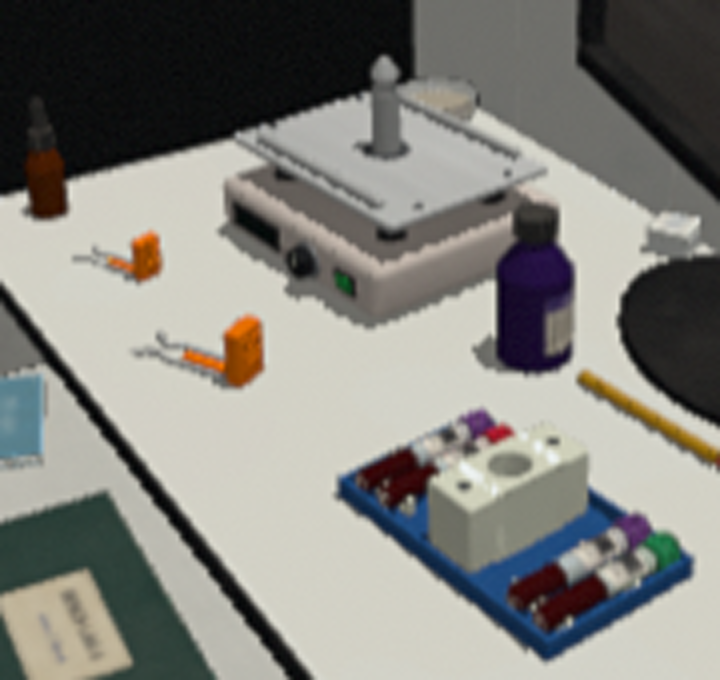

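```bash
python3 - <<'E'
from h import *
t=load("top0");s=load("side0")
def px(c,x0,y0,k): return ((c[0]+.5)/k-.5+x0,(c[1]+.5)/k-.5+y0)
# screws
sc=[px(c,215,145,6) for c in [(262,181),(616,130),(640,291),(286,342)]]
P=np.array([onz(t,*p,66) for p in sc]);print("screws",P.round(1),"centre",P.mean(0).round(1))
e=(P[0]+P[3]-P[1]-P[2]); print("yaw y-axis",np.degrees(np.arctan2(-e[0],e[1])))
e=(P[0]+P[1]-P[2]-P[3]); print("yaw x-axis",np.degrees(np.arctan2(e[1],e[0])))
bars=[px(c,215,145,6) for c in [(284,133),(584,92),(620,338),(317,380)]]
P=np.array([onz(t,*p,73) for p in bars]);print("bars",P.round(1),P.mean(0).round(1))
e=(P[0]+P[3]-P[1]-P[2]); print("yaw bars",np.degrees(np.arctan2(-e[0],e[1])))
# stud tip
def tri(u1,u2):
    o1,d1=ray(t,*u1);o2,d2=ray(s,*u2);A=np.stack([d1,-d2],1);k=np.linalg.lstsq(A,o2-o1,rcond=None)[0]
    a=o1+d1*k[0];b=o2+d2*k[1];return (a+b)/2,np.linalg.norm(a-b)
hsvT=cv2.cvtColor(t["frame"],cv2.COLOR_RGB2HSV);hsvS=cv2.cvtColor(s["frame"],cv2.COLOR_RGB2HSV)
print("stud tip",tri(px((452,228),215,145,6),px((384,62),220,150,4)))
# carrier
m=cv2.inRange(hsvT,(100,120,60),(125,255,255));m[:,:360]=0;m[:195]=0;m[255:]=0;m[:,445:]=0
c=np.vstack([x for x in cv2.findContours(m,0,2)[0] if cv2.contourArea(x)>3])[:,0]
r=cv2.minAreaRect(c);b=cv2.boxPoints(r);P=np.array([onz(t,*p,12) for p in b]);print("tray px",b.round(1),"W",P.round(1),P.mean(0).round(1))
for i in range(2):
  d=P[i+1]-P[i];print(np.linalg.norm(d),np.degrees(np.arctan2(d[1],d[0])))
bc=px((389,377),340,160,6);print("bore",onz(t,*bc,42),"side",onz(s,*px((510,463),220,150,4),42))
blk=[px(q,340,160,6) for q in [(337,297),(411,287),(437,460),(362,470)]]
P=np.array([onz(t,*p,42) for p in blk]);print("blk",P.round(1),P.mean(0).round(1))
d=P[0]-P[3]+P[1]-P[2];print("blk yaw",np.degrees(np.arctan2(d[1],d[0])))
# clips
m=cv2.inRange(hsvT,(5,180,150),(18,255,255))
for x in cv2.findContours(m,0,2)[0]:
    if cv2.contourArea(x)>4: print("orT",cv2.minAreaRect(x),cv2.boundingRect(x))
m=cv2.inRange(hsvS,(5,180,120),(18,255,255))
for x in cv2.findContours(m,0,2)[0]:
    if cv2.contourArea(x)>4: print("orS",cv2.minAreaRect(x),cv2.boundingRect(x))
crop(t,295,230,45,35,17,"pics/c4.png");crop(s,250,225,40,28,19,"pics/c5.png")
E
```

```text
screws [[618.6 101.   66. ]
 [637.  -50.   66. ]
 [567.8 -58.7  66. ]
 [549.6  91.6  66. ]] centre [593.3  21.   66. ]
yaw y-axis 6.946682048004508
yaw x-axis 7.4591756128550255
bars [[637.8  90.4  73. ]
 [652.5 -36.9  73. ]
 [547.5 -50.   73. ]
 [532.7  77.8  73. ]] [592.6  20.3  73. ]
yaw bars 6.582496991567293
stud tip (array([590.23336562,  14.5200502 , 128.86182157]), np.float64(2.9822059795108986))
tray px [[370.6 210.5]
 [428.  201.7]
 [433.2 235.5]
 [375.8 244.3]] W [[ 523.5 -187.9   12. ]
 [ 543.5 -341.7   12. ]
 [ 453.3 -352.    12. ]
 [ 433.7 -199.    12. ]] [ 488.5 -270.1   12. ]
155.07712036980948 -82.59714892605791
90.77497317082376 -173.48066201372802
bore [ 488.89152879 -271.98255167   42.        ] side [ 491.73870085 -270.63586534   42.        ]
blk [[ 524.  -250.7   42. ]
 [ 527.6 -282.9   42. ]
 [ 452.7 -291.4   42. ]
 [ 449.1 -258.9   42. ]] [ 488.4 -271.    42. ]
blk yaw 6.399609003252495
orT ((502.0, 274.5), (8.0, 17.0), 0.0) (498, 266, 9, 18)
orT ((512.2138061523438, 273.60980224609375), (1.8246864080429077, 17.25849151611328), 8.746162414550781) (510, 265, 4, 
[... 280 characters left out ...]
), (1.7149858474731445, 10.804409980773926), 59.03623962402344) (316, 244, 10, 7)
orT ((271.6730651855469, 244.36537170410156), (5.687368392944336, 12.551432609558105), 78.69007110595703) (266, 241, 13, 8)
orT ((329.1000061035156, 242.20001220703125), (8.497057914733887, 4.472135543823242), 63.43495178222656) (326, 238, 7, 9)
orT ((415.0899658203125, 175.6300048828125), (1.5556349754333496, 16.12203598022461), 81.8698959350586) (407, 174, 17, 4)
orS ((277.3384704589844, 239.09231567382812), (13.147680282592773, 19.597488403320312), 60.2551155090332) (266, 230, 19, 16)
orS ((255.0081787109375, 214.40982055664062), (8.066324234008789, 11.523320198059082), 50.194427490234375) (248, 209, 12, 11)
```

View pics/c4.png

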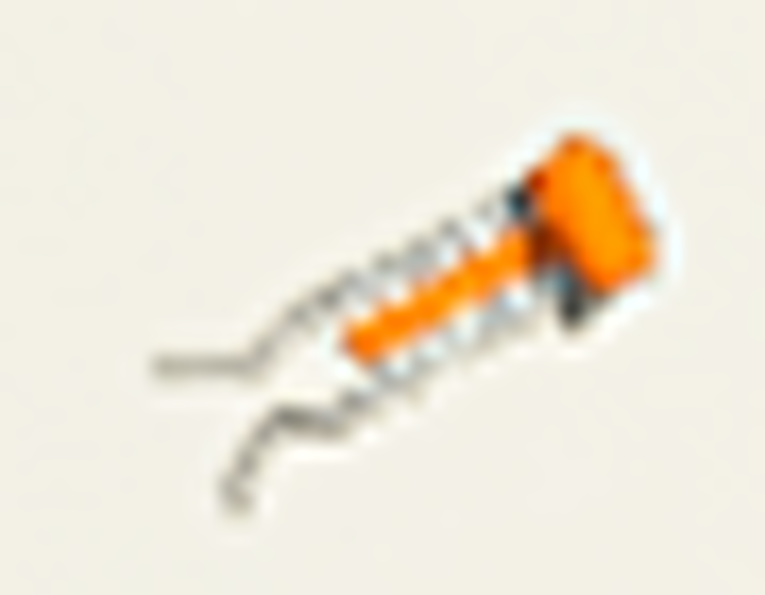

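View pics/c5.png

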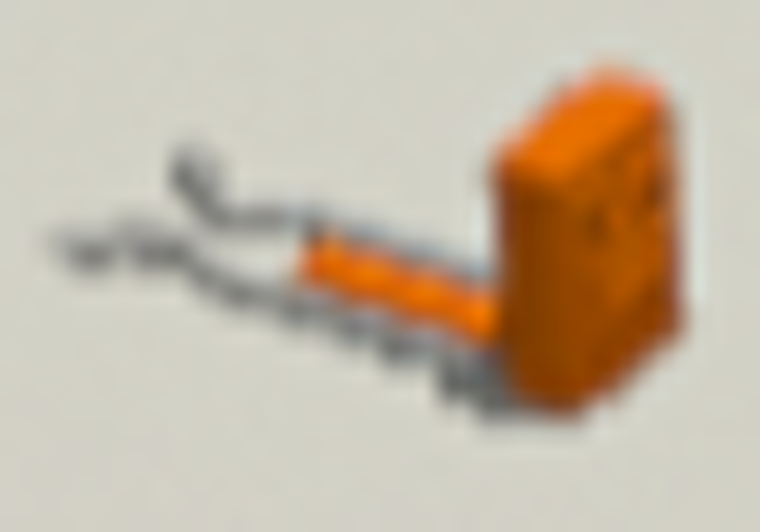

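```bash
python3 - <<'E'
from h import *
t=load("top0");s=load("side0")
def px(c,x0,y0,k): return ((c[0]+.5)/k-.5+x0,(c[1]+.5)/k-.5+y0)
tab=onz(t,*px((597,214),295,230,17),36);nose=onz(t,*px((360,343),295,230,17),4);mouth=onz(t,*px((198,433),295,230,17),2)
print("tab",tab,"nose",nose,"mouth",mouth)
tS=onz(s,*px((585,130),250,225,19),36);print("tab side",tS)
for a in(nose,mouth):
  d=a-tab;print(np.linalg.norm(d[:2]),np.degrees(np.arctan2(d[1],d[0])))
d=mouth-nose;print(np.linalg.norm(d[:2]),np.degrees(np.arctan2(d[1],d[0])))
for z in(66,107.5,115.5,127.5):
  print(z,proj(t,(593,20.5,z)),proj(s,(593,20.5,z)))
crop(t,275,165,30,30,20,"pics/c6.png");crop(s,295,155,40,45,13,"pics/c7.png")
print(-t["R"].T@t["t"])
E
```

```text
tab [442.64683055 -77.12838465  36.        ] nose [423.2219923  -39.54999747   4.        ] mouth [409.78715058 -13.88199064   2.        ]
tab side [443.92839857 -79.49637258  36.        ]
42.302003787636295 117.33512818807729
71.27317113497071 117.45414401232938
28.97139186646152 117.62792275136796
66 [289.97384093 183.98118484] [315.42427456 187.41018852]
107.5 [288.49990459 182.01781698] [314.9925946  172.22468318]
115.5 [288.20351428 181.62300806] [314.90761841 169.23541675]
127.5 [287.7510973  181.02036266] [314.77905879 164.71298569]
[ 451.54234827  -80.86612553 1253.27079731]
```

View pics/c6.png

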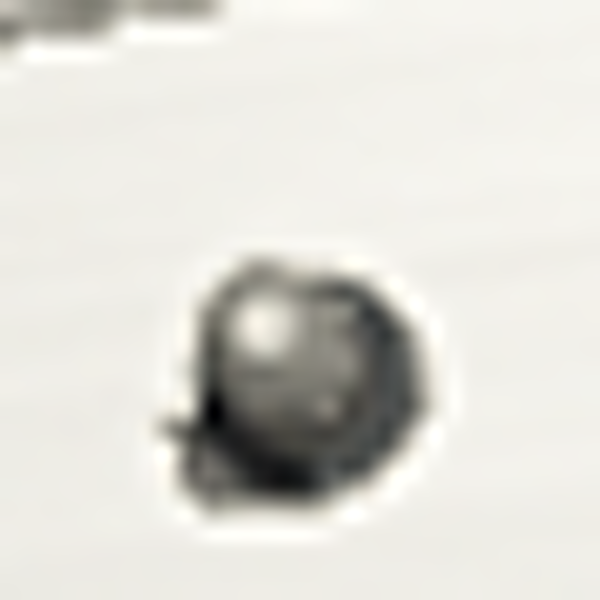

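View pics/c7.png

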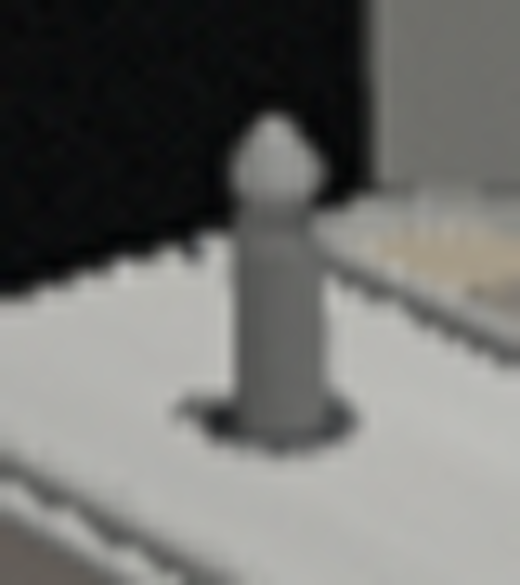

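```bash
python3 - <<'E'
from h import *
t=load("top0");s=load("side0")
def tri(u1,u2):
    o1,d1=ray(t,*u1);o2,d2=ray(s,*u2);A=np.stack([d1,-d2],1);k=np.linalg.lstsq(A,o2-o1,rcond=None)[0]
    a=o1+d1*k[0];b=o2+d2*k[1];return ((a+b)/2).round(0),np.linalg.norm(a-b).round(1)
print("mon top L",tri((288,84),(366,51)),"bot L",tri((298,117),(366,178)),"top R",tri((496,131),(476,84)))
print("tower top near R corner",tri((143,290),(161,85)),"top far R",tri((145,85),(322,72)))
for n,p,z in [("bottle cap",(356,181),94),("cup lid",(441,164),60),("dropper",(229,254),86),("shelf near",(216,273),0),("shelf nearR",(465,271),0),("beaker",(231,136),60)]:
  print(n,onz(t,*p,z).round(0))
E
```

```text
mon top L (array([736.,  -1., 386.]), np.float64(20.3)) bot L (array([756.,   4.,  61.]), np.float64(27.2)) top R (array([ 642., -392.,  383.]), np.float64(13.4))
tower top near R corner (array([338., 302., 305.]), np.float64(40.7)) top far R (array([783., 300., 292.]), np.float64(4.4))
bottle cap [ 593. -147.   94.]
cup lid [ 637. -369.   60.]
dropper [420. 173.  86.]
shelf near [368. 226.   0.]
shelf nearR [ 357. -436.    0.]
beaker [722. 171.  60.]
```

Emit:
arm_command --series '[0.005, -0.1, 0, 0, 0, -0.154, 0.005, -0.1, 0, 0, 0, -0.154, 0.005, -0.1, 0, 0, 0, -0.154, 0.005, -0.1, 0, 0, 0, -0.154, 0.005, -0.1, 0, 0, 0, -0.154, 0.005, -0.1, 0, 0, 0, -0.154, 0.035, -0.095, 0, 0, 0, -0.154, 0.035, -0.095, 0, 0, 0, -0.154, 0.035, -0.095, 0, 0, 0, -0.154, 0.037, -0.092, 0, 0, 0, -0.154, 0.037, -0.092, 0, 0, 0, -0.154, 0.037, -0.092, 0, 0, 0, -0.154, 0.037, -0.092, 0, 0, 0, -0.154, 0.037, -0.092, 0, 0, 0, -0.154, 0.049, -0.085, 0, 0, 0, -0.154, 0.049, -0.085, 0, 0, 0, -0.154, 0.049, -0.085, 0, 0, 0, -0.154, 0.049, -0.085, 0, 0, 0, -0.154, 0.049, -0.085, 0, 0, 0, -0.154, 0.049, -0.085, 0, 0, 0, -0.154]' --hand 0.55

```text
time_s: 1.77
ee_pos: [448.3, -205.7, 224.5]
ee_rot: [-180.0, 0.0, 20.4]
force: [0.2, 1.0, 0.1]
gripper_width: 49.9
```

Emit:
arm_command --series '[0.05, -0.08, -0.02, 0, 0, -0.151, 0.05, -0.08, -0.02, 0, 0, -0.151, 0, 0, -0.08, 0, 0, 0, 0, 0, -0.08, 0, 0, 0, 0, 0, -0.05, 0, 0, 0, 0, 0, 0, 0, 0, 0, 0, 0, 0, 0, 0, 0]'

```text
time_s: 2.35
ee_pos: [487.5, -267.5, 124.1]
ee_rot: [-179.9, 0.1, 7.2]
force: [0.2, 0.7, 0.7]
gripper_width: 50.3
```

```bash
cat > snap.py <<'E'
import sys,pickle,cv2
from workcell import env,grab_frame
k=sys.argv[1]
for n in("top","side"):
    f=grab_frame(n); pickle.dump(f,open(n+k+".pkl","wb"))
s=env.state(); print(s["time_s"],s["ee_pos"].round(1),s["ee_rot"].round(1),s["force"].round(1),s["torque"].round(2),s["gripper_width"].round(1))
E
python3 snap.py 1; python3 - <<'E'
from h import *
t=load("top1");s=load("side1")
a=cv2.resize(t["frame"][150:270,350:460],None,fx=3.6,fy=3.6,interpolation=2);b=cv2.resize(s["frame"][180:340,280:400],(324,432),interpolation=2)
cv2.imwrite("pics/p1.png",np.hstack([a,b])[:,:,::-1])
E
```

```text
Traceback (most recent call last):
  File "snap.py", line 6, in <module>
    s=env.state(); print(s["time_s"],s["ee_pos"].round(1),s["ee_rot"].round(1),s["force"].round(1),s["torque"].round(2),s["gripper_width"].round(1))
                                                                                                                        ^^^^^^^^^^^^^^^^^^^^^^^^
AttributeError: 'float' object has no attribute 'round'
```

View pics/p1.png

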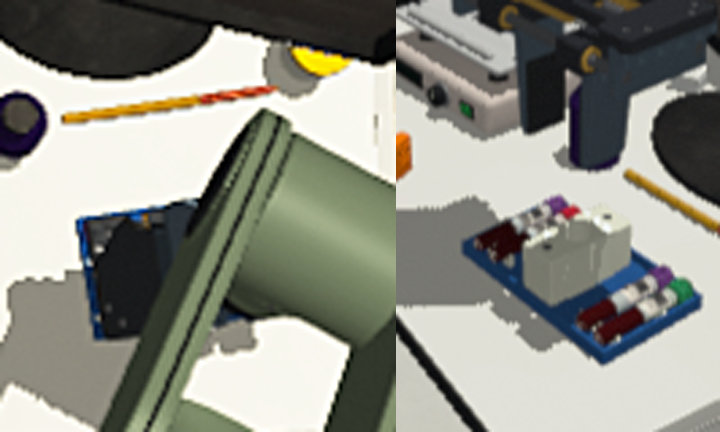

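Emit:
arm_command --series '[0.005, -0.009, -0.08, 0, 0, -0.01, 0, 0, -0.08, 0, 0, 0, 0, 0, -0.05, 0, 0, 0, 0, 0, -0.033, 0, 0, 0, 0, 0, 0, 0, 0, 0, 0, 0, 0, 0, 0, 0]'

```text
time_s: 2.95
ee_pos: [491.0, -271.8, 29.1]
ee_rot: [179.9, -0.1, 6.8]
force: [-1.0, -0.2, -0.2]
gripper_width: 50.0
```

Emit:
arm_command --series '[0, 0, 0, 0, 0, 0, 0, 0, 0, 0, 0, 0, 0, 0, 0, 0, 0, 0, 0, 0, 0, 0, 0, 0, 0, 0, 0, 0, 0, 0]' --hand 0 --newtons 30

```text
time_s: 3.37
ee_pos: [490.9, -271.7, 29.2]
ee_rot: [179.9, -0.1, 6.7]
force: [-0.5, 0.7, 7.1]
gripper_width: 31.9
```

Emit:
arm_command --series '[0, 0, 0.02, 0, 0, 0, 0, 0, 0.06, 0, 0, 0, 0, 0, 0.1, 0, 0, 0, 0, 0, 0.1, 0, 0, 0, 0, 0, 0.1, 0, 0, 0, 0.016, 0.045, 0.01, 0, 0, 0, 0.032, 0.091, 0, 0, 0, 0, 0.032, 0.091, 0, 0, 0, 0, 0.032, 0.091, 0, 0, 0, 0, 0.032, 0.091, 0, 0, 0, 0, 0.032, 0.091, 0, 0, 0, 0, 0.032, 0.091, 0, 0, 0, 0, 0.032, 0.091, 0, 0, 0, 0, 0.016, 0.045, 0, 0, 0, 0, 0, 0, 0, 0, 0, 0, 0, 0, 0, 0, 0, 0, 0, 0, 0, 0, 0, 0]'

```text
time_s: 4.78
ee_pos: [591.6, 18.8, 183.4]
ee_rot: [180.0, 0.1, 6.8]
force: [-0.4, -0.0, -4.6]
gripper_width: 31.7
```

```bash
sed -i 's/s\["gripper_width"\].round(1)/round(float(s["gripper_width"]),1)/' snap.py
python3 snap.py 2; python3 - <<'E'
from h import *
t=load("top2");s=load("side2")
a=cv2.resize(t["frame"][130:250,220:350],(468,432),interpolation=2);b=cv2.resize(s["frame"][100:235,240:340],(320,432),interpolation=2)
cv2.imwrite("pics/p2.png",np.hstack([a,b])[:,:,::-1])
E
```

```text
4.8833 [591.8  18.2 183.6] [1.8e+02 1.0e-01 6.7e+00] [ 0.3 -0.7 -2.9] [-0.05  0.17  0.01] 31.9
```

View pics/p2.png

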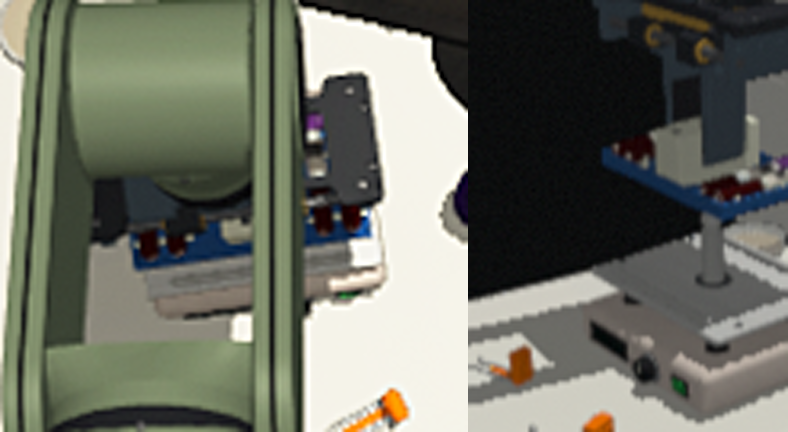

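```bash
python3 - <<'E'
from h import *
t=load("top2");s=load("side2");R=lambda a:np.array([[np.cos(a),-np.sin(a)],[np.sin(a),np.cos(a)]])
y=np.radians(6.75)
s0=load("side0")
for nm,f,c,z in(("now",s,(590.4,18.5),154.6),("orig",s0,(489.5,-271.4),0)):
  for l in [(-46,78),(-46,-78),(46,-78)]:
    for dz in (0,12): print(nm,l,dz,proj(f,[*(np.array(c)+R(y)@l),z+dz]).round(1))
cv=s["frame"][130:170,275:350];cv2.imwrite("pics/p3.png",cv2.resize(cv,None,fx=10,fy=10,interpolation=2)[:,:,::-1])
cv=s0["frame"][255:318,300:396];cv2.imwrite("pics/p4.png",cv2.resize(cv,None,fx=8,fy=8,interpolation=2)[:,:,::-1])
cv=t["frame"][185:210,250:330];cv2.imwrite("pics/p5.png",cv2.resize(cv,None,fx=10,fy=10,interpolation=2)[:,:,::-1])
for l in [(-46,78),(-46,-78)]: print("top",proj(t,[*(np.array((590.4,18.5))+R(y)@l),166.6]).round(1))
E
```

```text
now (-46, 78) 0 [280.5 150.7]
now (-46, 78) 12 [280.2 146.2]
now (-46, -78) 0 [318.5 168.8]
now (-46, -78) 12 [318.3 163.8]
now (46, -78) 0 [349.6 159.1]
now (46, -78) 12 [349.6 154.3]
orig (-46, 78) 0 [303.4 273.9]
orig (-46, 78) 12 [303.2 269. ]
orig (-46, -78) 0 [355.6 316.3]
orig (-46, -78) 12 [355.7 310.9]
orig (46, -78) 0 [392.5 294.6]
orig (46, -78) 12 [392.9 289.4]
top [256.4 204.2]
top [322.9 194.8]
```

View pics/p3.png

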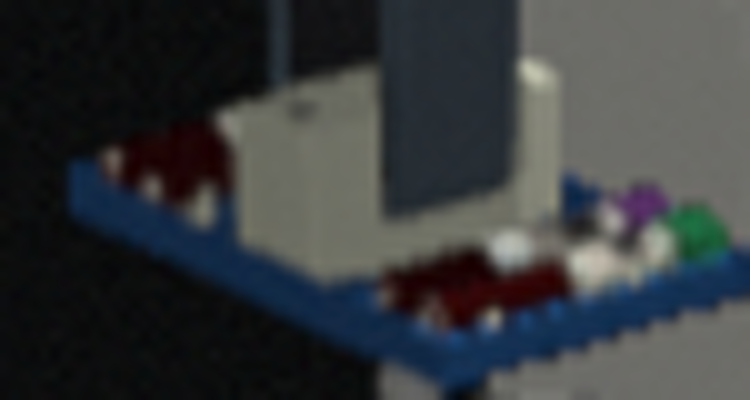

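View pics/p4.png

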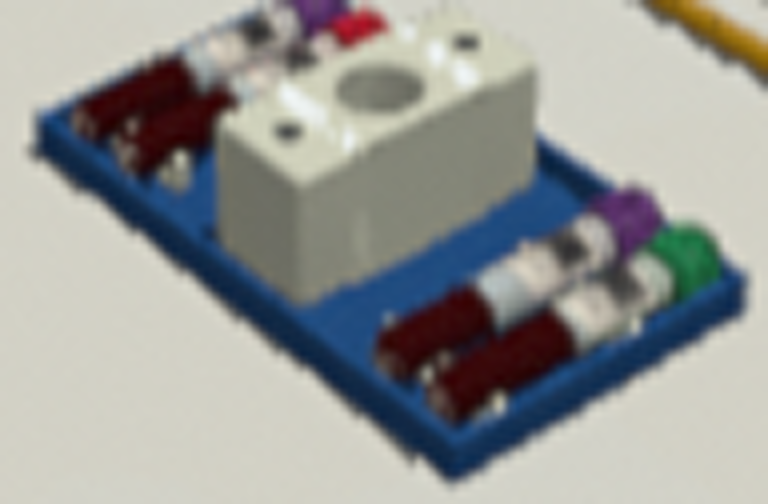

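View pics/p5.png

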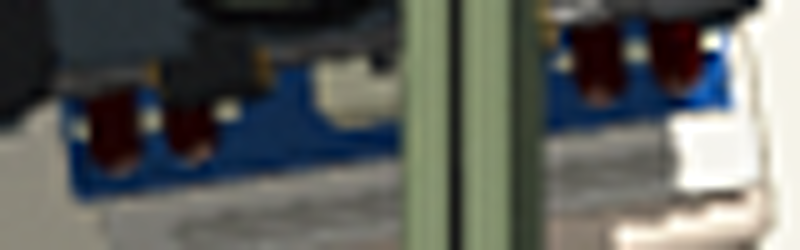

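Emit:
arm_command --series '[0.006, 0.006, 0, 0, 0, 0.005, 0, 0, -0.05, 0, 0, 0, 0, 0, -0.04, 0, 0, 0, 0, 0, -0.02, 0, 0, 0, 0, 0, 0, 0, 0, 0]'

```text
time_s: 5.3
ee_pos: [593.8, 21.2, 137.9]
ee_rot: [-180.0, 0.2, 6.9]
force: [-0.3, -1.2, -2.5]
gripper_width: 31.8
```

Emit:
arm_command --series '[0, 0, -0.03, 0, 0, 0, 0, 0, -0.03, 0, 0, 0, 0, 0, -0.02, 0, 0, 0, 0, 0, 0, 0, 0, 0]'

```text
time_s: 5.63
ee_pos: [594.0, 21.5, 106.7]
ee_rot: [-180.0, 0.2, 6.9]
force: [-0.4, -0.1, -4.4]
gripper_width: 31.9
```

```bash

python3 snap.py 3; python3 - <<'E'
from h import *
t=load("top3");s=load("side3")
a=cv2.resize(t["frame"][165:225,245:335],(480,320),interpolation=2);b=cv2.resize(s["frame"][140:220,270:360],(360,320),interpolation=2)
cv2.imwrite("pics/p6.png",np.hstack([a,b])[:,:,::-1][:,:800])
E
```

```text
5.7333 [595.2  21.6 108.2] [180.  -0.   7.] [ 0.6  0.2 -3.3] [-0.08  0.11  0.  ] 31.6
```

View pics/p6.png

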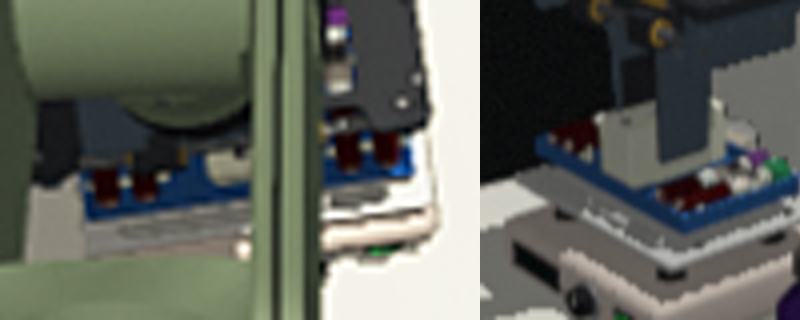

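Emit:
arm_command --series '[0, 0, -0.01, 0, 0, 0, 0, 0, -0.008, 0, 0, 0, 0, 0, -0.007, 0, 0, 0, 0, 0, 0, 0, 0, 0, 0, 0, 0, 0, 0, 0]'

```text
time_s: 6.15
ee_pos: [594.7, 21.8, 97.6]
ee_rot: [180.0, 0.0, 7.0]
force: [0.5, -0.1, -3.6]
gripper_width: 31.8
```

Emit:
arm_command --series '[0, 0, -0.003, 0, 0, 0, 0, 0, -0.003, 0, 0, 0, 0, 0, 0, 0, 0, 0, 0, 0, 0, 0, 0, 0]'

```text
time_s: 6.48
ee_pos: [594.9, 21.8, 95.4]
ee_rot: [180.0, -0.0, 7.0]
force: [-0.8, 0.1, -3.0]
gripper_width: 32.1
```

Emit:
arm_command --series '[0, 0, -0.0025, 0, 0, 0, 0, 0, 0, 0, 0, 0, 0, 0, 0, 0, 0, 0]'

```text
time_s: 6.73
ee_pos: [595.4, 21.8, 95.2]
ee_rot: [180.0, -0.1, 7.0]
force: [-0.9, 0.4, 1.8]
gripper_width: 32.2
```

Emit:
arm_command --series '[0, 0, 0, 0, 0, 0, 0, 0, 0, 0, 0, 0, 0, 0, 0, 0, 0, 0, 0, 0, 0, 0, 0, 0]' --hand 0.52

```text
time_s: 7.07
ee_pos: [594.9, 21.8, 94.3]
ee_rot: [180.0, 0.0, 7.0]
force: [-0.7, -0.4, -1.1]
gripper_width: 47.4
```

Emit:
arm_command --series '[0, 0, 0.02, 0, 0, 0, 0, 0, 0.07, 0, 0, 0, 0, 0, 0.1, 0, 0, 0, 0, 0, 0.1, 0, 0, 0, -0.07, -0.04, 0.03, 0, 0, 0, -0.09, -0.04, 0, 0, 0, 0.155, -0.09, -0.04, 0, 0, 0, 0.155, -0.09, -0.04, 0, 0, 0, 0.155, 0, 0, 0, 0, 0, 0.155, 0, 0, 0, 0, 0, 0.155]'

```text
time_s: 7.9
ee_pos: [456.8, -42.8, 223.4]
ee_rot: [180.0, -0.0, 42.1]
force: [0.7, 0.3, -0.1]
gripper_width: 47.4
```

Emit:
arm_command --series '[0, 0, 0, 0, 0, 0.155, 0, -0.03, 0, 0, 0, 0.155, 0, -0.055, 0, 0, 0, 0.155, 0, 0, 0, 0, 0, 0.155, 0, 0, 0, 0, 0, 0.155, 0, 0, 0, 0, 0, 0.155, 0, 0, 0, 0, 0, 0.155, 0, 0, 0, 0, 0, 0.155, 0, 0, 0, 0, 0, 0.155, 0, 0, 0, 0, 0, 0.155, 0, 0, 0, 0, 0, 0.155, 0, 0, 0, 0, 0, 0.155, 0, 0, 0, 0, 0, 0.155, 0, 0, 0, 0, 0, 0.155, 0, 0, 0, 0, 0, 0.155, 0, 0, 0, 0, 0, 0.155, 0, 0, 0, 0, 0, 0.155, 0, 0, 0, 0, 0, 0.155, 0, 0, 0, 0, 0, 0.155, 0, 0, 0, 0, 0, 0.155]'

```text
time_s: 9.57
ee_pos: [458.9, -76.2, 223.0]
ee_rot: [-180.0, 0.0, -178.3]
force: [-0.0, -0.3, -0.6]
gripper_width: 47.1
```

Emit:
arm_command --series '[0, 0, 0, 0, 0, 0.155, 0, 0, 0, 0, 0, 0.155, 0, 0, 0, 0, 0, 0.155, 0, 0, 0, 0, 0, 0.1, 0, 0, 0, 0, 0, 0]'

```text
time_s: 9.98
ee_pos: [458.9, -76.2, 223.0]
ee_rot: [-180.0, 0.0, -153.2]
force: [0.2, -1.2, 0.4]
gripper_width: 47.4
```

```bash

python3 snap.py 4; python3 - <<'E'
from h import *
t=load("top4");s=load("side4")
a=cv2.resize(t["frame"][140:270,235:350],(425,480),interpolation=2);b=cv2.resize(s["frame"][130:290,240:360],(360,480),interpolation=2)
cv2.imwrite("pics/p7.png",np.hstack([a,b])[:,:,::-1][:,:800])
E
```

```text
10.0833 [458.9 -76.2 222.8] [-180.     0.  -153.4] [-0.1 -0.  -0.9] [ 0.07 -0.01  0.02] 47.2
```

View pics/p7.png

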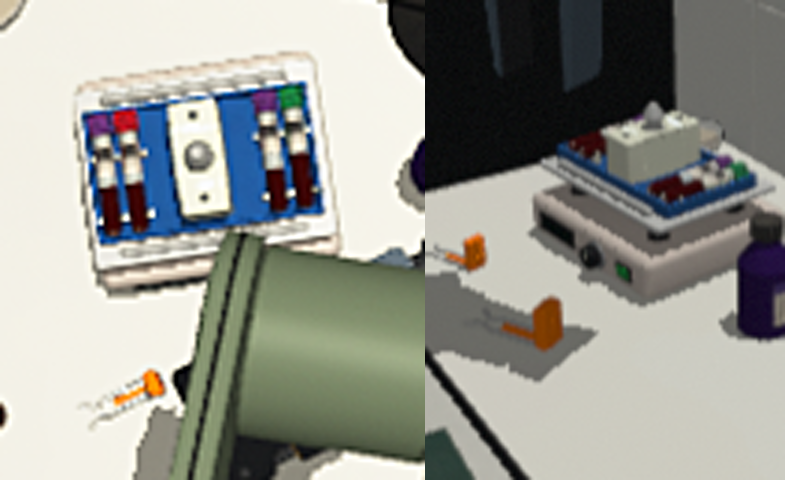

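Emit:
arm_command --series '[-0.039, -0.004, -0.09, 0, 0, 0, 0, 0, -0.1, 0, 0, 0, 0, 0, -0.1, 0, 0, 0, 0, 0, -0.1, 0, 0, 0, 0, 0, -0.05, 0, 0, 0, 0, 0, 0, 0, 0, 0, 0, 0, 0, 0, 0, 0]'

```text
time_s: 10.67
ee_pos: [443.1, -77.8, 46.2]
ee_rot: [179.9, -0.1, -153.3]
force: [0.5, 0.9, 0.5]
gripper_width: 47.4
```

```bash

python3 snap.py 5; python3 - <<'E'
from h import *
t=load("top5");s=load("side5")
b=cv2.resize(s["frame"][190:280,210:330],None,fx=6,fy=6,interpolation=2)
cv2.imwrite("pics/p8.png",b[:,:,::-1][:,:800])
E
```

```text
10.7667 [444.8 -78.1  47.9] [-179.9    0.2 -153.3] [ 0.2 -0.2  0.6] [0.08 0.03 0.03] 47.6
```

View pics/p8.png

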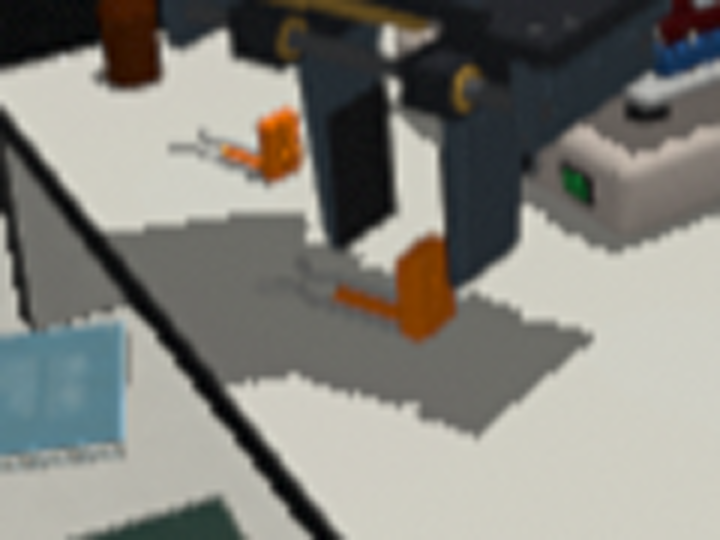

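Emit:
arm_command --series '[0, 0, -0.045, 0, 0, 0, 0, 0, -0.025, 0, 0, 0, 0, 0, 0, 0, 0, 0, 0, 0, 0, 0, 0, 0]'

```text
time_s: 11.1
ee_pos: [444.3, -78.0, 19.7]
ee_rot: [-179.9, 0.1, -153.2]
force: [0.2, -0.1, 0.6]
gripper_width: 47.7
```

Emit:
arm_command --series '[0, 0, 0, 0, 0, 0, 0, 0, 0, 0, 0, 0, 0, 0, 0, 0, 0, 0, 0, 0, 0, 0, 0, 0, 0, 0, 0, 0, 0, 0, 0, 0, 0, 0, 0, 0]' --hand 0 --newtons 35

```text
time_s: 11.6
ee_pos: [443.3, -77.8, 18.6]
ee_rot: [180.0, 0.0, -153.2]
force: [-1.1, -0.3, 2.1]
gripper_width: 12.0
```

Emit:
arm_command --series '[0, 0, 0.02, 0, 0, 0, 0, 0, 0.06, 0, 0, 0, 0, 0, 0.1, 0, 0, -0.1525, 0, 0, 0.1, 0, 0, -0.1525, 0, 0, 0.1, 0, 0, -0.1525, 0, 0, 0.05, 0, 0, -0.1525, 0, 0, 0, 0, 0, -0.1525, 0, 0, 0, 0, 0, -0.1525, 0, 0, 0, 0, 0, -0.1525, 0, 0, 0, 0, 0, -0.1525, 0, 0, 0, 0, 0, -0.1525, 0, 0, 0, 0, 0, -0.1525, 0, 0, 0, 0, 0, -0.1525, 0, 0, 0, 0, 0, -0.1525, 0, 0, 0, 0, 0, -0.1525, 0, 0, 0, 0, 0, -0.1525, 0, 0, 0, 0, 0, -0.1525, 0, 0, 0, 0, 0, -0.1525, 0, 0, 0, 0, 0, 0, 0, 0, 0, 0, 0, 0]'

```text
time_s: 13.27
ee_pos: [443.0, -77.8, 190.6]
ee_rot: [180.0, 0.0, 97.1]
force: [0.2, 0.5, -0.9]
gripper_width: 11.8
```

Emit:
arm_command --series '[0.05, 0.07, 0, 0, 0, 0, 0.05, 0.07, 0, 0, 0, 0, 0.05, 0.07, 0, 0, 0, 0, 0, 0, -0.03, 0, 0, 0, 0, 0, -0.03, 0, 0, 0, 0, 0, 0, 0, 0, 0, 0, 0, 0, 0, 0, 0]'

```text
time_s: 13.85
ee_pos: [502.7, 6.3, 166.0]
ee_rot: [-179.9, -0.0, 97.1]
force: [0.4, -0.4, 0.0]
gripper_width: 11.7
```

```bash

python3 snap.py 6; python3 - <<'E'
from h import *
t=load("top6");s=load("side6")
a=cv2.resize(t["frame"][150:250,240:340],(400,400),interpolation=2);b=cv2.resize(s["frame"][120:220,260:360],(400,400),interpolation=2)
cv2.imwrite("pics/p9.png",np.hstack([a,b])[:,:,::-1][:,:800])
E
```

```text
13.95 [503.5   6.  167.1] [179.9   0.   97. ] [-0.1 -0.4 -0.8] [-0.12  0.13  0.  ] 11.9
```

View pics/p9.png

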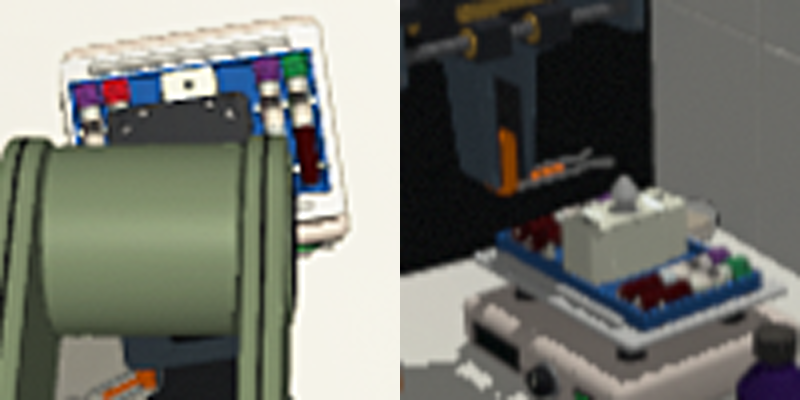

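```bash
python3 - <<'E'
from h import *
t=load("top4");s=load("side4")
a=cv2.resize(t["frame"][160:205,270:310],(400,450),interpolation=2);b=cv2.resize(s["frame"][150:195,295:335],(400,450),interpolation=2)
cv2.imwrite("pics/p10.png",np.hstack([a,b])[:,:,::-1])
s6=load("side6")
cv2.imwrite("pics/p11.png",cv2.resize(s6["frame"][145:185,280:330],(750,600),interpolation=2)[:,:,::-1])
# block corners from top4 predicted for bore (593.5,21), z108
y=np.radians(7);Rm=np.array([[np.cos(y),-np.sin(y)],[np.sin(y),np.cos(y)]])
for l in[(38,16),(38,-16),(-38,-16),(-38,16)]: 
  p=proj(t,[*(np.array([593.5,21])+Rm@l),108]); print(l,((p-[270,160]+.5)*10).round(0))
for z in(115.5,127.5):print((proj(t,[593.5,21,z])-[270,160]+.5)*10,(proj(s,[593.5,21,z])-[295,150]+.5)*10)
E
```

```text
(38, 16) [102.  81.]
(38, -16) [231.  62.]
(-38, -16) [274. 366.]
(-38, 16) [145. 385.]
[184.95473594 219.24478246] [204.80512965 196.28169706]
[180.40870783 213.19751825] [203.52406077 151.07898802]
```

View pics/p10.png

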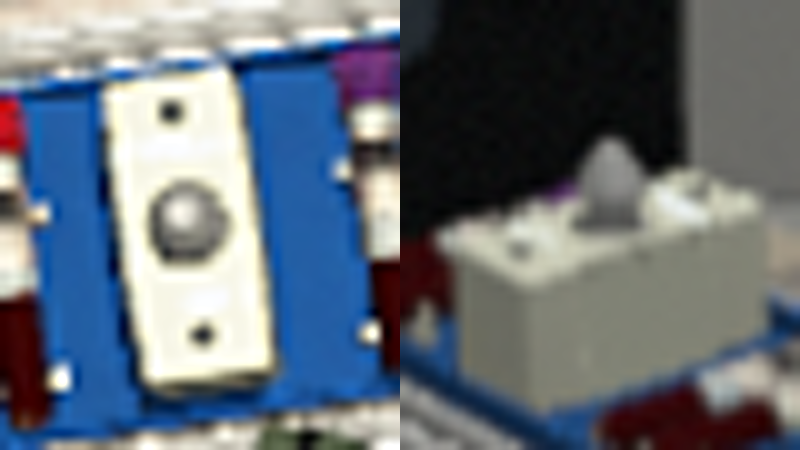

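View pics/p11.png

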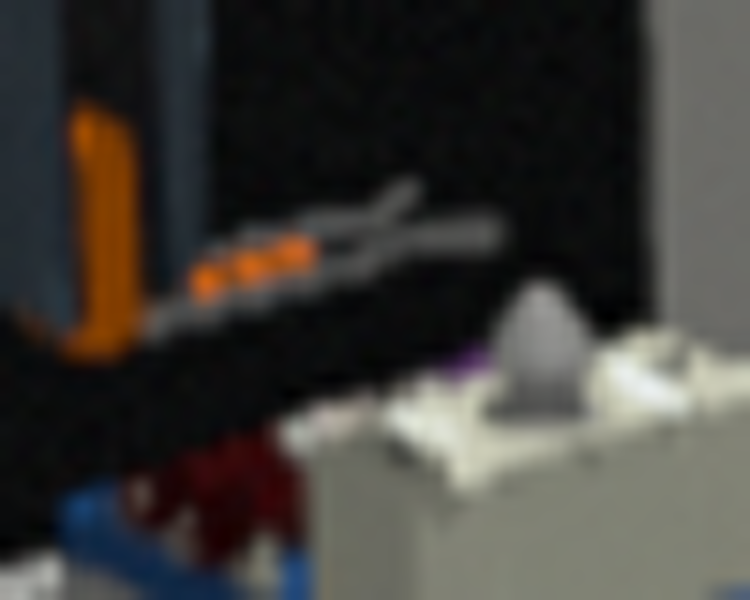

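Emit:
arm_command --series '[0, 0.009, -0.03, 0, 0, 0, 0, 0, -0.03, 0, 0, 0, 0, 0, 0, 0, 0, 0, 0, 0, 0, 0, 0, 0]'

```text
time_s: 14.28
ee_pos: [503.2, 9.5, 142.8]
ee_rot: [180.0, 0.0, 97.0]
force: [-0.2, 0.5, 0.7]
gripper_width: 11.8
```

```bash
python3 snap.py 7; python3 - <<'E'
from h import *
s=load("side7")
cv2.imwrite("pics/p12.png",cv2.resize(s["frame"][145:185,280:330],(750,600),interpolation=2)[:,:,::-1])
for nm,X in [("mouthL",(503.5+72*.9925-9*.122,9.6+72*.122+9*.9925,126)),("mouthR",(503.5+72*.9925+9*.122,9.6+72*.122-9*.9925,126)),("stud115",(593,20.7,115.5)),("tip",(593,20.7,127.5))]:
  print(nm,(proj(s,X)-[280,145]+.5)*15)
E
```

```text
14.3833 [503.9   9.5 143.4] [179.9   0.   97. ] [ 0.9 -0.4  0.1] [-0.15  0.07  0.02] 11.8
mouthL [407.2970104  323.19829737]
mouthR [473.18106845 354.83334506]
stud115 [530.50319505 370.6458217 ]
tip [528.57194447 302.81771036]
```

View pics/p12.png

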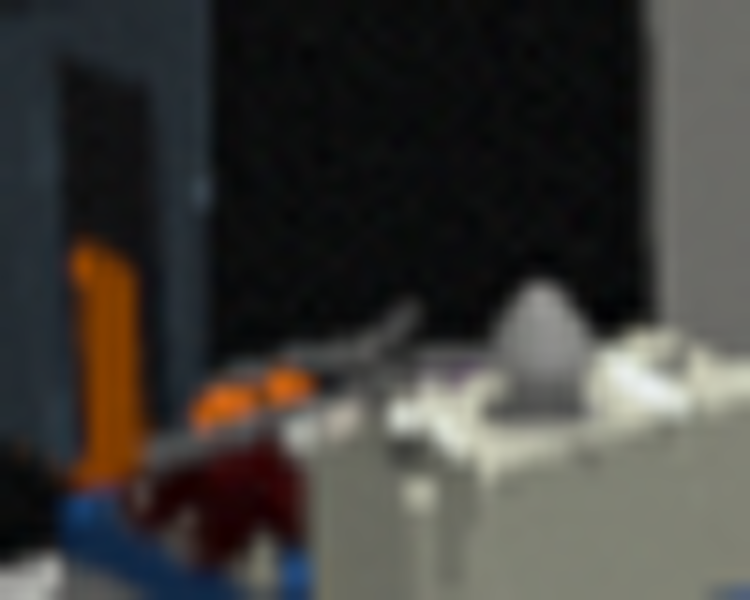

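Emit:
arm_command --series '[0, 0, -0.02, 0, 0, 0, 0, 0, -0.01, 0, 0, 0, 0, 0, -0.006, 0, 0, 0, 0, 0, 0, 0, 0, 0, 0, 0, 0, 0, 0, 0]'

```text
time_s: 14.8
ee_pos: [503.2, 9.8, 127.7]
ee_rot: [-180.0, -0.0, 97.0]
force: [-0.0, -0.4, -0.4]
gripper_width: 11.6
```

Emit:
arm_command --series '[0, 0, -0.004, 0, 0, 0, 0, 0, 0, 0, 0, 0, 0, 0, 0, 0, 0, 0]'

```text
time_s: 15.05
ee_pos: [503.4, 9.8, 126.5]
ee_rot: [180.0, 0.0, 97.0]
force: [0.3, -1.0, -0.5]
gripper_width: 11.7
```

Emit:
arm_command --series '[0, 0, -0.003, 0, 0, 0, 0, 0, 0, 0, 0, 0, 0, 0, 0, 0, 0, 0]'

```text
time_s: 15.3
ee_pos: [504.0, 9.8, 125.9]
ee_rot: [179.9, 0.0, 97.0]
force: [-1.1, 0.5, 3.8]
gripper_width: 11.5
```

Emit:
arm_command --series '[0.01, 0.0012, 0.0004, 0, 0, 0, 0.015, 0.0018, 0, 0, 0, 0, 0.012, 0.0015, 0, 0, 0, 0, 0, 0, 0, 0, 0, 0, 0, 0, 0, 0, 0, 0]'

```text
time_s: 15.72
ee_pos: [519.2, 11.6, 126.0]
ee_rot: [179.9, 0.0, 97.0]
force: [-0.2, 0.4, 5.4]
gripper_width: 11.6
```

Emit:
arm_command --series '[0.008, 0.001, 0.0008, 0, 0, 0, 0.008, 0.001, 0, 0, 0, 0, 0, 0, 0, 0, 0, 0, 0, 0, 0, 0, 0, 0]'

```text
time_s: 16.05
ee_pos: [525.0, 12.4, 126.2]
ee_rot: [179.9, 0.0, 97.0]
force: [-0.9, 0.8, 4.7]
gripper_width: 12.0
```

```bash
python3 snap.py 8; python3 - <<'E'
from h import *
s=load("side8")
cv2.imwrite("pics/p13.png",cv2.resize(s["frame"][145:185,280:330],(750,600),interpolation=2)[:,:,::-1])
E
```

```text
16.15 [524.8  12.4 126.2] [179.9   0.   97. ] [-0.8  0.1  5.9] [-0.05  0.01 -0.02] 11.5
```

View pics/p13.png

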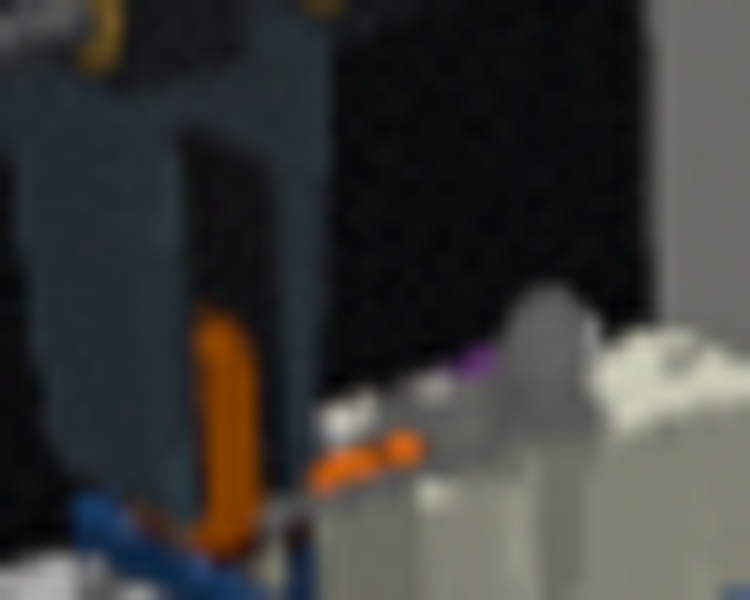

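Emit:
arm_command --series '[0.008, 0.001, 0.0008, 0, 0, 0, 0.008, 0.001, 0, 0, 0, 0, 0, 0, 0, 0, 0, 0]'

```text
time_s: 16.4
ee_pos: [530.7, 13.6, 126.3]
ee_rot: [-180.0, -0.0, 97.0]
force: [-2.5, 1.4, 4.7]
gripper_width: 11.6
```

Emit:
arm_command --series '[0.008, 0.001, 0, 0, 0, 0, 0.008, 0.001, 0, 0, 0, 0, 0, 0, 0, 0, 0, 0]'

```text
time_s: 16.65
ee_pos: [536.1, 14.4, 126.4]
ee_rot: [-179.9, -0.1, 97.0]
force: [-3.4, 0.1, 8.3]
gripper_width: 11.8
```

Emit:
arm_command --series '[0, 0, 0.0015, 0, 0, 0, 0.006, 0.0007, 0, 0, 0, 0, 0, 0, 0, 0, 0, 0]'

```text
time_s: 16.9
ee_pos: [537.8, 14.5, 126.6]
ee_rot: [-179.8, -0.0, 97.0]
force: [-5.4, -0.1, 6.7]
gripper_width: 12.0
```

Emit:
arm_command --series '[0.006, 0.0007, 0, 0, 0, 0, 0.006, 0.0007, 0, 0, 0, 0, 0, 0, 0, 0, 0, 0]'

```text
time_s: 17.15
ee_pos: [541.8, 14.9, 126.6]
ee_rot: [-179.6, -0.0, 97.0]
force: [-7.7, 0.5, 8.0]
gripper_width: 11.8
```

Emit:
arm_command --series '[0.006, 0.0007, 0.001, 0, 0, 0, 0, 0, 0, 0, 0, 0, 0, 0, 0, 0, 0, 0]'

```text
time_s: 17.4
ee_pos: [543.6, 15.2, 126.7]
ee_rot: [-179.6, -0.1, 97.0]
force: [-7.9, 0.1, 7.0]
gripper_width: 11.6
```

Emit:
arm_command --series '[0.006, 0.0007, 0, 0, 0, 0, 0, 0, 0, 0, 0, 0, 0, 0, 0, 0, 0, 0]'

```text
time_s: 17.65
ee_pos: [545.6, 15.4, 126.7]
ee_rot: [-179.5, -0.1, 97.0]
force: [-8.7, -0.3, 9.5]
gripper_width: 11.4
```

Emit:
arm_command --series '[0, 0, 0.003, 0, 0, 0, 0, 0, 0, 0, 0, 0, 0, 0, 0, 0, 0, 0]'

```text
time_s: 17.9
ee_pos: [544.9, 15.4, 127.0]
ee_rot: [-179.4, -0.1, 97.0]
force: [-9.2, -0.1, 4.5]
gripper_width: 11.8
```

Emit:
arm_command --series '[0.006, 0.0007, 0, 0, 0, 0, 0, 0, 0, 0, 0, 0, 0, 0, 0, 0, 0, 0]'

```text
time_s: 18.15
ee_pos: [546.9, 15.7, 127.0]
ee_rot: [-179.4, -0.1, 97.0]
force: [-9.6, 0.4, 6.0]
gripper_width: 11.7
```

Emit:
arm_command --series '[0.005, 0.0006, 0, 0, 0, 0, 0, 0, 0, 0, 0, 0, 0, 0, 0, 0, 0, 0]'

```text
time_s: 18.4
ee_pos: [548.5, 15.9, 127.0]
ee_rot: [-179.3, -0.1, 97.0]
force: [-10.5, -0.4, 6.8]
gripper_width: 12.0
```

```bash
python3 snap.py 9; python3 - <<'E'
from h import *
s=load("side9")
cv2.imwrite("pics/p14.png",cv2.resize(s["frame"][145:185,285:335],(750,600),interpolation=2)[:,:,::-1])
E
```

```text
18.5 [548.6  15.9 127.1] [-1.793e+02 -1.000e-01  9.700e+01] [-9.9 -0.   7.4] [-0.06  1.82  0.04] 11.6
```

View pics/p14.png

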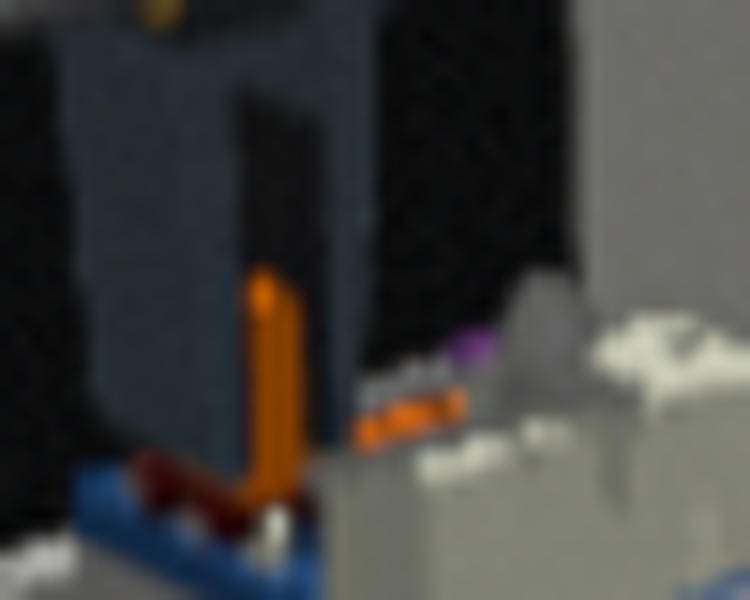

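Emit:
arm_command --series '[0.004, 0.0005, 0.001, 0, 0, 0, 0, 0, 0, 0, 0, 0, 0, 0, 0, 0, 0, 0]'

```text
time_s: 18.75
ee_pos: [549.7, 16.1, 127.1]
ee_rot: [-179.2, -0.1, 97.0]
force: [-10.2, 1.0, 5.4]
gripper_width: 11.9
```

Emit:
arm_command --series '[0.004, 0.0005, 0.0005, 0, 0, 0, 0, 0, 0, 0, 0, 0, 0, 0, 0, 0, 0, 0]'

```text
time_s: 19.0
ee_pos: [550.9, 16.2, 127.2]
ee_rot: [-179.2, -0.1, 97.0]
force: [-12.1, -0.4, 5.4]
gripper_width: 11.7
```

Emit:
arm_command --series '[0.004, 0.0005, 0.0005, 0, 0, 0, 0, 0, 0, 0, 0, 0, 0, 0, 0, 0, 0, 0]'

```text
time_s: 19.25
ee_pos: [552.2, 16.4, 127.2]
ee_rot: [-179.2, -0.1, 97.0]
force: [-13.0, -1.3, 5.2]
gripper_width: 11.6
```

Emit:
arm_command --series '[0.003, 0.0004, 0, 0, 0, 0, 0, 0, 0, 0, 0, 0, 0, 0, 0, 0, 0, 0]'

```text
time_s: 19.5
ee_pos: [553.2, 16.5, 127.2]
ee_rot: [-179.1, -0.1, 97.0]
force: [-11.7, 0.0, 6.0]
gripper_width: 11.7
```

Emit:
arm_command --series '[0.002, 0.0002, 0.002, 0, 0, 0, 0, 0, 0, 0, 0, 0, 0, 0, 0, 0, 0, 0]'

```text
time_s: 19.75
ee_pos: [554.1, 16.7, 127.4]
ee_rot: [-179.1, -0.1, 97.0]
force: [-10.2, 0.6, 1.7]
gripper_width: 11.5
```

Emit:
arm_command --series '[0.003, 0.0004, 0, 0, 0, 0, 0, 0, 0, 0, 0, 0, 0, 0, 0, 0, 0, 0]'

```text
time_s: 20.0
ee_pos: [559.5, 17.1, 128.5]
ee_rot: [-179.7, -0.1, 97.0]
force: [-6.1, 1.4, 0.0]
gripper_width: 11.7
```

Emit:
arm_command --series '[0, 0, 0, 0, 0, 0, 0, 0, 0, 0, 0, 0, 0, 0, 0, 0, 0, 0, 0, 0, 0, 0, 0, 0, 0, 0, 0, 0, 0, 0, 0, 0, 0, 0, 0, 0]'

```text
time_s: 20.5
ee_pos: [558.6, 16.9, 128.6]
ee_rot: [-179.6, -0.0, 97.0]
force: [-6.6, -0.0, -0.3]
gripper_width: 11.9
```

```bash
python3 snap.py 10; python3 - <<'E'
from h import *
s=load("side10")
cv2.imwrite("pics/p15.png",cv2.resize(s["frame"][145:185,285:335],(750,600),interpolation=2)[:,:,::-1])
E
```

```text
20.6 [558.5  16.9 128.6] [-179.6   -0.    97. ] [-6.9  0.4 -0.3] [0.05 1.4  0.03] 11.8
```

View pics/p15.png

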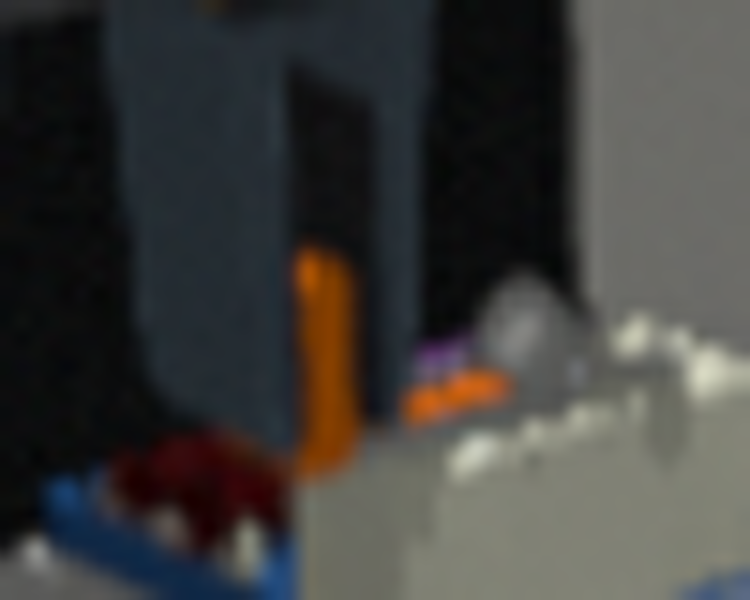

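Emit:
arm_command --series '[0.005, 0.0006, 0, 0, 0, 0, 0.005, 0.0006, 0, 0, 0, 0, 0, 0, 0, 0, 0, 0, 0, 0, 0, 0, 0, 0]'

```text
time_s: 20.93
ee_pos: [561.5, 17.3, 128.4]
ee_rot: [-179.4, -0.1, 97.0]
force: [-9.0, 0.0, 0.1]
gripper_width: 11.7
```

Emit:
arm_command --series '[-0.01, -0.0012, 0, 0, 0, 0, -0.01, -0.0012, 0, 0, 0, 0, 0, 0, 0, 0, 0, 0, 0, 0, 0, 0, 0, 0, 0, 0, 0, 0, 0, 0, 0, 0, 0, 0, 0, 0]'

```text
time_s: 21.43
ee_pos: [556.2, 16.4, 129.3]
ee_rot: [-179.8, -0.0, 97.0]
force: [-5.1, 1.1, -1.3]
gripper_width: 12.0
```

Emit:
arm_command --series '[-0.01, -0.0012, -0.002, 0, 0, 0, -0.01, -0.0012, -0.001, 0, 0, 0, 0, 0, 0, 0, 0, 0, 0, 0, 0, 0, 0, 0, 0, 0, 0, 0, 0, 0, 0, 0, 0, 0, 0, 0]'

```text
time_s: 21.93
ee_pos: [549.8, 15.5, 128.8]
ee_rot: [180.0, 0.0, 97.0]
force: [-1.5, 1.1, 0.8]
gripper_width: 11.5
```

Emit:
arm_command --series '[-0.006, -0.0007, -0.001, 0, 0, 0, 0, 0, 0, 0, 0, 0, 0, 0, 0, 0, 0, 0, 0, 0, 0, 0, 0, 0, 0, 0, 0, 0, 0, 0]'

```text
time_s: 22.35
ee_pos: [547.3, 15.2, 128.2]
ee_rot: [180.0, 0.0, 97.0]
force: [0.3, 1.8, -0.3]
gripper_width: 11.4
```

```bash
python3 snap.py 11; python3 - <<'E'
from h import *
s=load("side11");t=load("top11")
cv2.imwrite("pics/p16.png",cv2.resize(s["frame"][145:185,285:335],(750,600),interpolation=2)[:,:,::-1])
E
```

```text
22.45 [547.2  15.2 128.1] [-180.    0.   97.] [ 0.3  2.5 -0.1] [0.28 0.11 0.08] 11.9
```

View pics/p16.png

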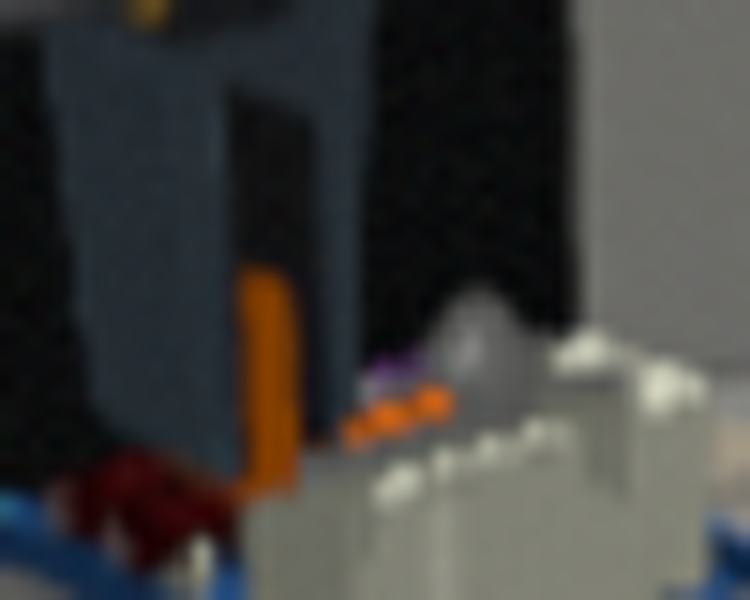

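Emit:
arm_command --series '[0, 0, 0, 0, 0, 0, 0, 0, 0, 0, 0, 0, 0, 0, 0, 0, 0, 0, 0, 0, 0, 0, 0, 0, 0, 0, 0, 0, 0, 0, 0, 0, 0, 0, 0, 0]' --hand 0.28

```text
time_s: 22.95
ee_pos: [547.3, 15.1, 128.2]
ee_rot: [180.0, 0.0, 97.0]
force: [-0.1, 0.2, -0.1]
gripper_width: 25.8
```

Emit:
arm_command --series '[0, 0, 0.02, 0, 0, 0, 0, 0, 0.05, 0, 0, 0, 0, 0, 0.09, 0, 0, 0, 0, 0, 0.09, 0, 0, 0, -0.08, 0, 0, 0, 0, 0, -0.09, -0.03, 0, 0, 0, 0, -0.08, -0.06, 0, 0, 0, 0, -0.05, -0.08, 0, 0, 0, 0, 0, -0.1, 0, 0, 0, 0, 0, -0.1, 0, 0, 0, 0, 0, -0.1, 0, 0, 0, 0, 0, -0.1, 0, 0, 0, 0, 0, -0.1, 0, 0, 0, 0, 0, 0, 0, 0, 0, 0, 0, 0, 0, 0, 0, 0]'

```text
time_s: 24.2
ee_pos: [427.0, -254.5, 228.4]
ee_rot: [180.0, -0.0, 96.7]
force: [-0.3, 0.8, 0.1]
gripper_width: 25.6
```

```bash
python3 snap.py 12; python3 - <<'E'
from h import *
s=load("side12");t=load("top12")
a=cv2.resize(t["frame"][155:215,260:320],(400,400),interpolation=2);b=cv2.resize(s["frame"][145:195,285:335],(400,400),interpolation=2)
cv2.imwrite("pics/p17.png",np.hstack([a,b])[:,:,::-1])
cv2.imwrite("pics/p18.png",np.hstack([t["frame"][100:290,200:470],s["frame"][130:320,200:480]])[:,:,::-1])
E
```

```text
24.3 [ 427.  -252.2  228.4] [180.  -0.  97.] [-0.4  0.3  0. ] [-0.1   0.05  0.02] 25.5
```

View pics/p17.png

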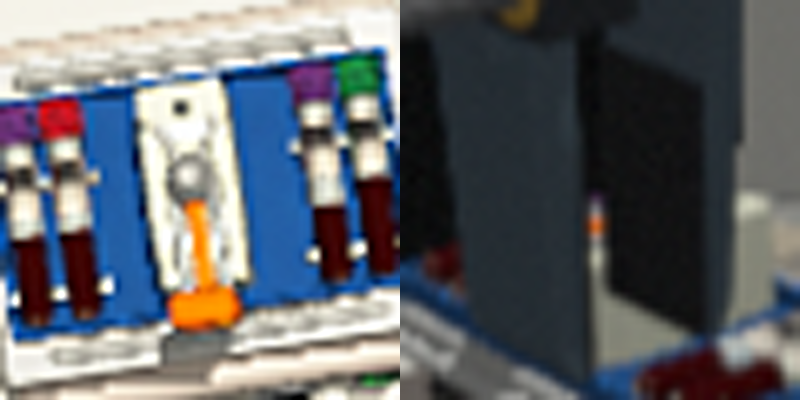

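View pics/p18.png

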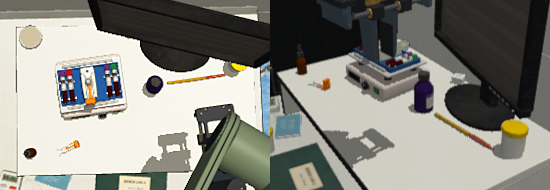

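```bash
python3 - <<'E'
from h import *
t=load("top12");k=400/60
p=lambda x,y:((x+.5)/k-.5+260,(y+.5)/k-.5+155)
a=onz(t,*p(204,311),144.);
for q in((190,178),(187,172)):
  b=onz(t,*p(*q),121.);print(a,b,np.linalg.norm((a-b)[:2]))
cv2.imwrite("pics/p19.png",cv2.resize(t["frame"][165:210,270:310],(533,600),interpolation=2)[:,:,::-1])
E
```

```text
[542.48668605  14.05081003 144.        ] [593.17529915  20.30832862 121.        ] 51.07339852917236
[542.48668605  14.05081003 144.        ] [595.40404814  21.36593945 121.        ] 53.42057964490933
```

View pics/p19.png

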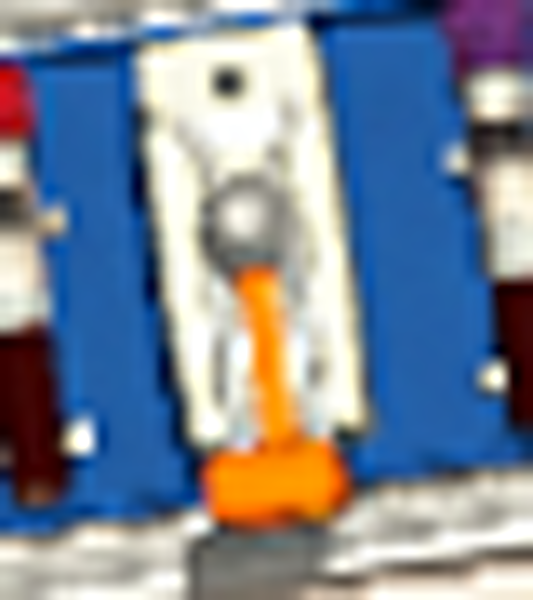

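Emit:
arm_command --series '[-0.05, -0.08, 0, 0, 0, 0, -0.05, -0.05, 0, 0, 0, 0, 0, 0, 0, 0, 0, 0, 0, 0, 0, 0, 0, 0]'

```text
time_s: 24.63
ee_pos: [387.1, -303.8, 228.5]
ee_rot: [180.0, -0.0, 96.9]
force: [0.3, 0.1, -0.3]
gripper_width: 25.5
```

```bash
python3 snap.py 13; python3 - <<'E'
from h import *
s=load("side13")
cv2.imwrite("pics/p20.png",cv2.resize(s["frame"][140:210,270:350],(800,600),interpolation=2)[:,:,::-1])
E
```

```text
24.7333 [ 387.9 -303.4  228.5] [180.   -0.   97.1] [-0.1  0.9  0.5] [-0.13  0.02  0.02] 25.6
```

View pics/p20.png

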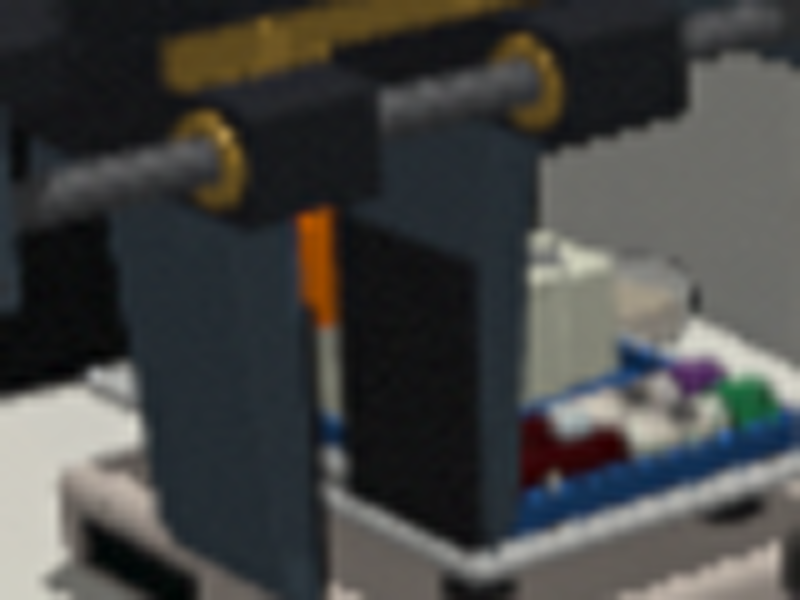

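Emit:
arm_command --series '[0, -0.05, 0.09, 0, 0, 0, 0, -0.05, 0.09, 0, 0, 0, 0, 0, 0.1, 0, 0, 0, 0, 0, 0.1, 0, 0, 0, 0, 0, 0, 0, 0, 0, 0, 0, 0, 0, 0, 0]'

```text
time_s: 25.23
ee_pos: [388.8, -344.2, 382.7]
ee_rot: [179.8, 0.2, 97.1]
force: [-1.8, 0.2, -0.9]
gripper_width: 25.4
```

```bash
python3 snap.py 14; python3 - <<'E'
from h import *
s=load("side14")
cv2.imwrite("pics/p21.png",cv2.resize(s["frame"][140:210,270:350],(800,600),interpolation=2)[:,:,::-1])
E
```

```text
25.3333 [ 387.6 -343.5  379.1] [-1.799e+02 -1.000e-01  9.710e+01] [0.1 0.7 0.1] [-0.08  0.03 -0.01] 25.5
```

View pics/p21.png

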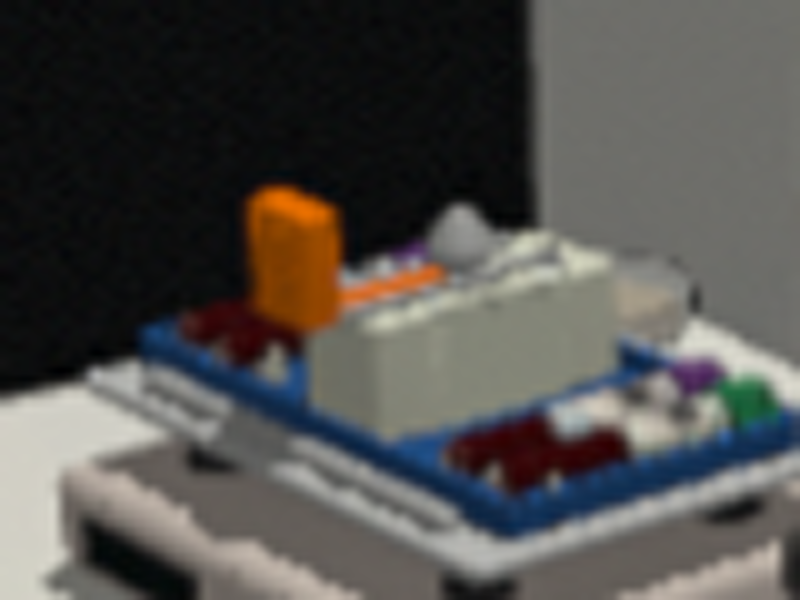

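```bash
python3 -c "
from workcell import env
print(env.job_done())"
```

```text
the job is handed in; nothing more can be done
None
```

I set the carrier down on the shaker, locked it with the larger clip and handed the job in at about 25 s. I saw no failed check, but the job reports no verdict.

- **Carrier:** it went down over the stud with light contact (under 5 N on the wrist) and lies flat between the guide bars, which both cameras confirm.
- **Clip:** I used the larger one, at pixel (318, 247) in the top view. The smaller look-alike at (268, 247) was left where it lay.
- **Push:** the sideways push reached about 13 N at most. At the snap the tool jumped about 5 mm and the push dropped from about 10 N to 6 N. A further 3 mm of push only moved the platform against its springs, so the orange nose was against the neck. During the push the clip also pressed down on the block with up to about 9.5 N; I eased that off.
- **Release:** I backed off to about zero force, let go and moved clear.

In the last pictures the clip lies flat on the block under the stud's head, with its legs past the stud and its tab clear of the block. The tab measures 51 to 53 mm from the stud's axis, against 50 mm nominal, which I put down to picking pixels on the small stud head.

One figure did not quite agree. With no force left, the tool stood about 4 mm further forward than I had worked out for the home position. After release, the pictures showed the stud back at its starting place.

The bottle, cup and dropper stand where they were.

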